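# Re-sort the coupler kit for the next tunnel run

### The job

First clear the steel mandrel: set it crosswise at the high end of the return chute so that it rolls down to the stop at the bottom. Then use the tray it has left as the parking place to change round the other three parts: the tall coupler goes to the tray where the short coupler stood, the short coupler to the fairing's tray, and the fairing to the tall coupler's tray. Each part stays upright and ends standing centred in its new tray, the fairing lengthwise in its tray.

Things in the scene. Friction and masses are not known exactly. Their poses are not given: they have to be found in the camera images.
- fairing: White nylon strut fairing, a streamlined (teardrop) section standing upright on its end, 60 mm high. Chord 98 mm along its y axis (round nose at y = +49 mm, thin tail at y = -49 mm), 28 mm thick along x with flat parallel sides from y = -1 to +35 mm, best gripped at y = +17 mm; about 0.12 kg. Origin: on its underside at mid chord; z up.
- coupler_tall: The tall, slim blue anodized quick coupler, standing: blue cylinder 32 mm in diameter up to 60 mm high, then a steel nipple (22 mm, then 14 mm in diameter) up to 84 mm; about 0.15 kg. Origin: centre of its underside, z up along its axis.
- coupler_short: The short, stout blue anodized quick coupler, standing: blue cylinder 48 mm in diameter up to 36 mm high, then a steel nipple 26 mm in diameter up to 50 mm; about 0.2 kg. Origin: centre of its underside, z up along its axis.
- mandrel: Steel mandrel lying on its side, it rolls easily: cylinder 30 mm in diameter and 60 mm long with an 18 mm journal at each end, 80 mm over all; about 0.3 kg. Origin: its centre, on the axis (15 mm above what it lies on); y along its axis.
- tray_fairing: Shallow tray in which the fairing stands at the start; the short coupler's goal. Equal to the other trays: 104 x 134 mm outside, black rubber floor 4 mm thick, aluminium rim all round 4 mm wide with its top 7 mm above the worktop. Origin: centre of its underside on the worktop; y along its long side, z up. Fixed to the worktop.
- tray_tall: Shallow tray in which the tall coupler stands at the start; the fairing's goal. Equal to the other trays: 104 x 134 mm outside, black rubber floor 4 mm thick, aluminium rim all round 4 mm wide with its top 7 mm above the worktop. Origin: centre of its underside on the worktop; y along its long side, z up. Fixed to the worktop.
- tray_short: Shallow tray in which the short coupler stands at the start; the tall coupler's goal. Equal to the other trays: 104 x 134 mm outside, black rubber floor 4 mm thick, aluminium rim all round 4 mm wide with its top 7 mm above the worktop. Origin: centre of its underside on the worktop; y along its long side, z up. Fixed to the worktop.
- tray_mandrel: Shallow tray in which the mandrel lies at the start; once cleared it is the parking place, and empty again at the end. Equal to the other trays: 104 x 134 mm outside, black rubber floor 4 mm thick, aluminium rim all round 4 mm wide with its top 7 mm above the worktop. Origin: centre of its underside on the worktop; y along its long side, z up. Fixed to the worktop.
- chute: Fixed open chute sloping 12 degrees down along its +x. Origin on the worktop below the loading point, y across. Floor 100 mm wide, side walls 22 mm above it, from x = -0.05 m (high open end) to a 42 mm high stop at x = 0.20; floor height 0.0545 - 0.2126 x (m). A cylinder laid crosswise (axis along y) rolls down when let go; lengthwise it sticks. Keep fingers clear of the uphill floor: a 10 mm drop is fine.

How it is judged:
On the way, in this order (a step that is already met when the one before it is completed fails the run):
1. the mandrel is brought crosswise onto the high end of the chute (x of mandrel in the frame of chute between -0.05 and 0.07 m and y of mandrel in the frame of chute between -0.03 and 0.03 m and z of mandrel in the frame of chute below 0.11 m and angle between the y axis of mandrel and the y axis of chute, either way round below 0.4 rad), for 0.05 s.
2. the mandrel has rolled down and lies at the stop, let go (x of mandrel in the frame of chute between 0.165 and 0.2 m and y of mandrel in the frame of chute between -0.02 and 0.02 m and z of mandrel in the frame of chute below 0.05 m and linear speed of mandrel below 0.03 m/s and contact force between the fingers and mandrel below 0.1 N), for 0.2 s.
3. one of the three other parts stands parked in the mandrel's tray, let go (((horizontal distance between fairing and tray_mandrel below 0.05 m and z of fairing in the frame of tray_mandrel below 0.009 m and angle between fairing's own z axis and vertical below 0.12 rad and linear speed of fairing below 0.02 m/s and contact force between the fingers and fairing below 0.1 N) or (horizontal distance between coupler_tall and tray_mandrel below 0.05 m and z of coupler_tall in the frame of tray_mandrel below 0.009 m and angle between coupler_tall's own z axis and vertical below 0.12 rad and linear speed of coupler_tall below 0.02 m/s and contact force between the fingers and coupler_tall below 0.1 N) or (horizontal distance between coupler_short and tray_mandrel below 0.05 m and z of coupler_short in the frame of tray_mandrel below 0.009 m and angle between coupler_short's own z axis and vertical below 0.12 rad and linear speed of coupler_short below 0.02 m/s and contact force between the fingers and coupler_short below 0.1 N))), for 0.2 s.
At the end, for the whole second after the job is handed in: Tall coupler in the short one's former tray, short in the fairing's, fairing in the tall one's: upright within 0.12 rad on the floor, within 15 mm of centre, at rest; fairing within 0.26 rad of lengthwise. Mandrel at rest at the chute stop (chute x 0.165 to 0.20 m, y within 20 mm) (horizontal distance between fairing and tray_tall below 0.015 m and z of fairing in the frame of tray_tall below 0.009 m and angle between each of fairing, coupler_tall, coupler_short's own z axis and vertical below 0.12 rad and linear speed of each of fairing, coupler_tall, coupler_short below 0.02 m/s and horizontal distance between coupler_tall and tray_short below 0.015 m and z of coupler_tall in the frame of tray_short below 0.009 m and horizontal distance between coupler_short and tray_fairing below 0.015 m and z of coupler_short in the frame of tray_fairing below 0.009 m and angle between the y axis of fairing and the y axis of tray_tall, either way round below 0.26 rad and x of mandrel in the frame of chute between 0.165 and 0.2 m and y of mandrel in the frame of chute between -0.02 and 0.02 m and z of mandrel in the frame of chute below 0.05 m and linear speed of mandrel below 0.03 m/s); the robot touches nothing.
It fails at once if one of the three upright parts is tipped over (angle between any of fairing, coupler_tall, coupler_short's own z axis and vertical above 0.8 rad).
It also fails if it takes over 125 s, if anything falls off the work surface, if the arm or the gripper's body presses on something with over 40 N, if the wrist force passes 120 N, or if a joint passes its speed limit or range.

### The arm

A 7-joint arm with a two-finger parallel gripper is mounted at the origin on the work surface. World frame = base frame: x ahead of the robot, y to its left, z up, the work surface at z = 0. Lengths are in m, angles in rad, forces in N, time in s.
With the tool pointing down it reaches from about 0.35 to 0.9 m from the base axis. Payload 19.9 kg.
Tool frame: the origin (TCP) lies midway between the tips of the shut fingers; the grasp point (between the pads) lies 19 mm behind it; z points along the fingers, y is the direction in which the jaws open and shut (so a half turn about z gives the same grasp; the last joint's range is limited). The gripper opens to 94 mm and grips with 3 to 60 N. Pads are 16 mm wide; open, the fingers measure 119 mm over their backs; the gripper's body (75 mm by 177 mm) begins 78 mm behind the grasp point.
Start: joints at [1.19, 0.417, -0.01, 1.614, 0.005, 1.111, -0.053], TCP at [0.208, -0.589, 0.205] pointing down, gripper open.
Joint ranges: [-2.81, 2.81], [-0.39, 2.02], [-1.27, 1.25], [0.06, 2.57], [-1.19, 4.33], [0.19, 2], [-2.82, 2.82]. Speed limits (rad/s): [1.89, 1.89, 2.39, 2.39, 3.01, 3.01, 3.01].

### API

Orientations are given as a 3x3 rotation matrix whose columns are the frame's x, y, z axes.
In Python, from plant import r gives the robot as it stands.
- The arm moves only by the tool play_rows, never from a script. Its argument "steps" is a list of rows, each a list of 5 numbers: the shift along the tool's x, y, z in mm, then the turn about the tool's z in degrees, then the finger opening in mm, from 0 to 94. A call has 1 to 10 rows; each row shifts and turns the commanded pose from where the row before left it, along the tool's axes as they then stand; what a row does not reach is not made up. A row lasts 1/8 s, in which the tool goes at most 62.5 mm and 10.7 degrees, less where a joint would pass 70% of its speed; a pose out of reach is approached as far as the arm can. A call is refused whole if a number of a shift passes 62.5 or a number of a turn 10.7, either way. A call with a gripper value outside its range is refused whole. The fingers move at their own pace and stop on an object; "force" is the grip in N (left out, the last holds). Time passes only in rows, so rows that do not move let the fingers close. It gives the time, the measured TCP pose, the force and the opening at its end, in the units of the state.
- r.observe(): the state, without advancing time (a new reading comes with each control period).
- r.get_image(name): name is "side" or "top" or "wrist"; returns the picture (420x560x3 uint8, blue, green, red); there is no depth.
- r.camera_model(name): a dict with "intrinsics" (3x3 intrinsics, pixels), "D" ([k1, k2, p1, p2, k3] as OpenCV has them; the pictures are not rectified), "eye" and "orientation" of the camera in the world; the wrist camera has in their place "mount" (4x4, takes a point from camera to tool coordinates, whose origin is the TCP and whose axes are the flange's). Camera axes: x right, y down, z forward; pixel columns grow to the right and rows downward; lengths in m; the calibration is good to about 2 mm. A picture is of the moment at which its call begins: read the wrist's pose just before it. camera_model takes no time and is no camera call.
- r.job_done(): hands the job in, once; it reports no verdict.
The state is a dict: "time": time; "qpos": joint angles; "joint_velocities": joint speeds; "effort": joint torques, N m; "tcp_pos": TCP position; "ee_rot": TCP orientation; "ft_force": force on the tool from outside, world axes, zero at the start; "torque": the same for the moment, N m; "gripper_width": finger opening in m.
Only numpy, scipy, OpenCV 4.12 (cv2) and the standard library are available. Lean on these libraries where they do the work, as an engineer would, in place of code of your own. Each camera call takes 0.05 s, during which the arm holds its last target.

## Working session

There is one attempt and no reset: what is moved stays moved. The work goes in short steps, Python scripts to look and compute and a tool call to move; the robot and the scene stay as the last step left them, time stands still between calls to the robot, and variables do not carry over. Pictures are saved under pics/ and viewed, and the job is handed in when it is done.

Besides the shell and the picture viewer there is one more tool, called after "Call:" as name(argument=value, ...) on one line, values as JSON. play_rows: Moves the arm, as the interface text tells. Its arguments: {"type":"object","properties":{"steps":{"type":"array","items":{"type":"array","items":{"type":"number"}}},"force":{"type":"number"}},"required":["steps"]}

```bash
ls; mkdir -p pics
python3 - <<'E'
from plant import r
import cv2
s=r.observe()
for k in s: print(k,s[k])
for n in ("top","side"):
    m=r.camera_model(n); print(n,m)
    cv2.imwrite(f"pics/{n}0.png",r.get_image(n))
print(r.camera_model("wrist"))
E
```

```text
pics
time 0.0
qpos [ 1.19050211  0.41797265 -0.01030073  1.61416231  0.00470347  1.11068937
 -0.05298268]
joint_velocities [ 1.11747464e-05 -1.01591626e-06 -5.74618082e-04 -7.01245325e-04
  1.36027790e-03 -1.63086626e-04  1.63892921e-03]
effort [ 9.89512700e-04 -8.51235366e+01  6.39342517e-01 -4.25979638e+01
 -4.88772593e-02  1.88028335e-02  6.22560128e-05]
tcp_pos [ 0.20758157 -0.58912834  0.20483111]
ee_rot [[ 9.43147770e-01  3.32373352e-01 -4.89529869e-04]
 [ 3.32373699e-01 -9.43147128e-01  1.10440670e-03]
 [-9.46233311e-05 -1.20432557e-03 -9.99999270e-01]]
ft_force [-0.20053914  0.36247383 -0.06152063]
torque [-0.03335451  0.03591696  0.07933382]
gripper_width 0.09382858754813476
top {'intrinsics': array([[440.7884872 ,   0.        , 274.46726613],
       [  0.        , 440.7884872 , 218.2990896 ],
       [  0.        ,   0.        ,   1.        ]]), 'D': array([-0.09361535,  0.        ,  0.        ,  0.        ,  0.        ]), 'eye': array([ 0.41566767, -0.00873075,  0.94482558]), 'orientation': array([[ 3.16734023e-03, -9.90312494e-01,  1.38820507e-01],
       [-9.99994807e-01,
[... 462 characters left out ...]
97775],
       [-0.47010194, -0.63035403,  0.61778473],
       [-0.01485909, -0.69419887, -0.71962986]])}
{'intrinsics': array([[346.76147258,   0.        , 280.10730617],
       [  0.        , 346.76147258, 207.41894016],
       [  0.        ,   0.        ,   1.        ]]), 'D': array([-0.0843527,  0.       ,  0.       ,  0.       ,  0.       ]), 'mount': array([[-1.25729758e-03, -9.57234806e-01, -2.89309429e-01,
         8.45102867e-02],
       [ 9.99998804e-01, -1.46403905e-03,  4.98196897e-04,
        -5.69070412e-05],
       [-9.00451710e-04, -2.89308456e-01,  9.57235502e-01,
        -1.78582393e-01],
       [ 0.00000000e+00,  0.00000000e+00,  0.00000000e+00,
         1.00000000e+00]])}
```

View pics/top0.png

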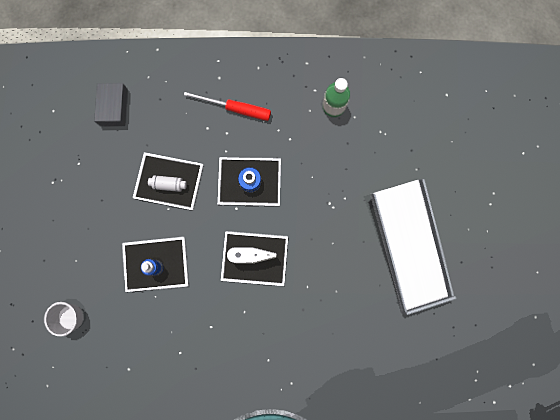

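View pics/side0.png

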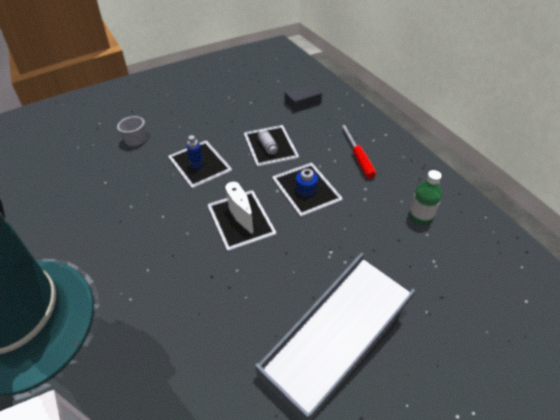

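```bash
cat > h.py <<'E'
import cv2, numpy as np
from plant import r
def ray(name,pix,pose=None):
    m=r.camera_model(name)
    p=cv2.undistortPoints(np.array(pix,float).reshape(-1,1,2),m["intrinsics"],m["D"]).reshape(-1,2)
    d=np.c_[p,np.ones(len(p))]
    if name=="wrist":
        s=pose; M=m["mount"]; R=s["ee_rot"]@M[:3,:3]; e=s["tcp_pos"]+s["ee_rot"]@M[:3,3]
    else: R=m["orientation"]; e=m["eye"]
    return e,d@R.T
def onz(name,pix,z,pose=None):
    e,d=ray(name,pix,pose); return e+d*((z-e[2])/d[:,2])[:,None]
E
python3 - <<'E'
from h import *
im=cv2.imread("pics/top0.png"); 
cv2.imwrite("pics/chutez.png",cv2.resize(im[160:330,340:480],None,fx=3.5,fy=3.5,interpolation=cv2.INTER_CUBIC))
im2=cv2.imread("pics/side0.png")
cv2.imwrite("pics/chutez2.png",cv2.resize(im2[240:420,240:430],None,fx=3.2,fy=3.2,interpolation=cv2.INTER_CUBIC))
hsv=cv2.cvtColor(im,cv2.COLOR_BGR2HSV)
m=((hsv[...,2]>170)&(hsv[...,1]<60)).astype(np.uint8)
cs,_=cv2.findContours(m,cv2.RETR_EXTERNAL,cv2.CHAIN_APPROX_NONE)
for c in cs:
    x,y,w,h=cv2.boundingRect(c)
    if 40<w<100 and 40<h<140:
        z=0.007 if w<80 else .03
        P=onz("top",c.reshape(-1,2),z)[:,:2].astype(np.float32)
        (cx,cy),(a,b),th=cv2.minAreaRect(P*1000)
        print((x,y,w,h),"c",cx,cy,"size",a,b,"ang",th, 'long axis deg', (th if a>b else th+90))
        if h>80: print(onz("top",cv2.boxPoints(cv2.minAreaRect(c)),.05).round(3), cv2.boxPoints(cv2.minAreaRect(c)))
E
```

```text
(122, 237, 66, 55) c 448.17144775390625 248.40135192871094 size 106.36780548095703 136.74530029296875 ang 5.9216108322143555 long axis deg 95.92161083221436
(221, 231, 67, 55) c 462.0599365234375 35.46696472167969 size 135.2759246826172 106.52703094482422 ang 85.53759002685547 long axis deg 85.53759002685547
(373, 180, 75, 131) c 493.515869140625 -303.5596618652344 size 264.803466796875 105.45304870605469 ang 13.902127265930176 long axis deg 13.902127265930176
[[ 0.598 -0.212  0.05 ]
 [ 0.625 -0.309  0.05 ]
 [ 0.379 -0.366  0.05 ]
 [ 0.355 -0.272  0.05 ]] [[372.59113 191.50497]
 [417.93427 179.10342]
 [450.34314 297.59842]
 [405.      309.99997]]
(217, 157, 64, 49) c 629.5084228515625 48.19053268432617 size 135.2559051513672 105.72423553466797 ang 88.887451171875 long axis deg 88.887451171875
(133, 152, 70, 58) c 630.0573120117188 226.798583984375 size 136.4319305419922 105.7979965209961 ang 78.56697845458984 long axis deg 78.56697845458984
```

View pics/chutez.png

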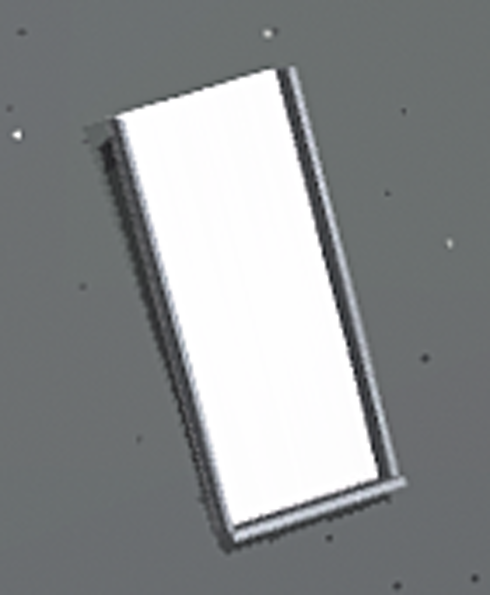

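View pics/chutez2.png

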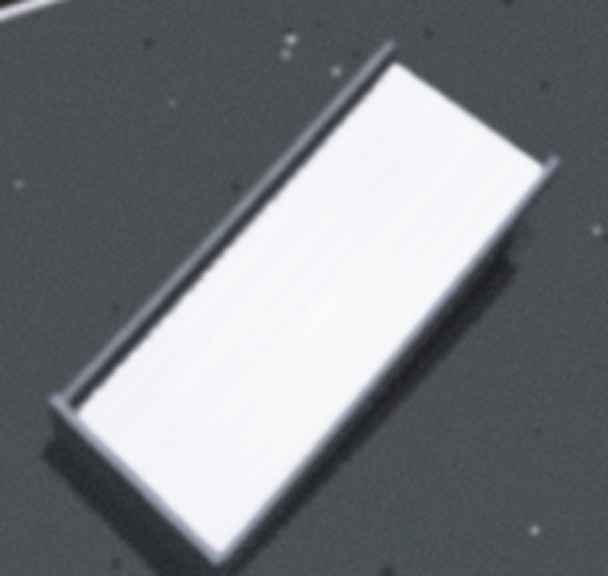

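Run:
```python
from h import *
a=onz("top",[[419.1,179.4]],.0651)[0];b=onz("top",[[448,296.6]],.012)[0]
c=onz("side",[[364.4,260.3]],.0651)[0];d=onz("side",[[265.6,368.1]],.012)[0]
print(a,b,c,d, np.linalg.norm((a-c)[:2]),np.linalg.norm((b-d)[:2]),np.linalg.norm((a-b)[:2]),np.linalg.norm((c-d)[:2]))
hi=(a+c)/2; lo=(b+d)/2; u=(lo-hi)[:2]; print("yaw",np.degrees(np.arctan2(u[1],u[0])), [np.degrees(np.arctan2(*(q-p)[1::-1])) for p,q in((a,b),(c,d))])
u/=np.linalg.norm(u); print("origin",hi[:2]+.05*u, lo[:2]-.2*u)
im=cv2.imread("pics/top0.png"); cv2.imwrite("pics/t4.png",cv2.resize(im[145:300,115:295],None,fx=4,fy=3.8,interpolation=cv2.INTER_CUBIC))
im=cv2.imread("pics/side0.png"); cv2.imwrite("pics/s4.png",cv2.resize(im[115:255,160:350],None,fx=4,fy=4,interpolation=cv2.INTER_CUBIC))
```

```text
[ 0.62094816 -0.30596969  0.0651    ] [ 0.37978241 -0.37653698  0.012     ] [ 0.59126691 -0.21003122  0.0651    ] [ 0.36137977 -0.27869577  0.012     ] 0.10042493272368125 0.09955681336700573 0.2512780473967431 0.2399227339294295
yaw -163.5335953303847 [np.float64(-163.69004512147023), np.float64(-163.36974090062967)]
origin [ 0.55815823 -0.27217311] [ 0.56237831 -0.27092576]
```

View pics/t4.png

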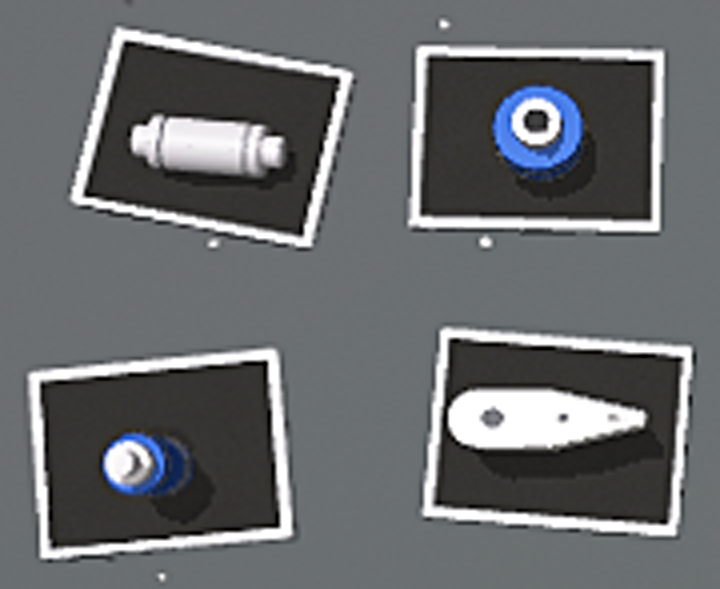

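View pics/s4.png

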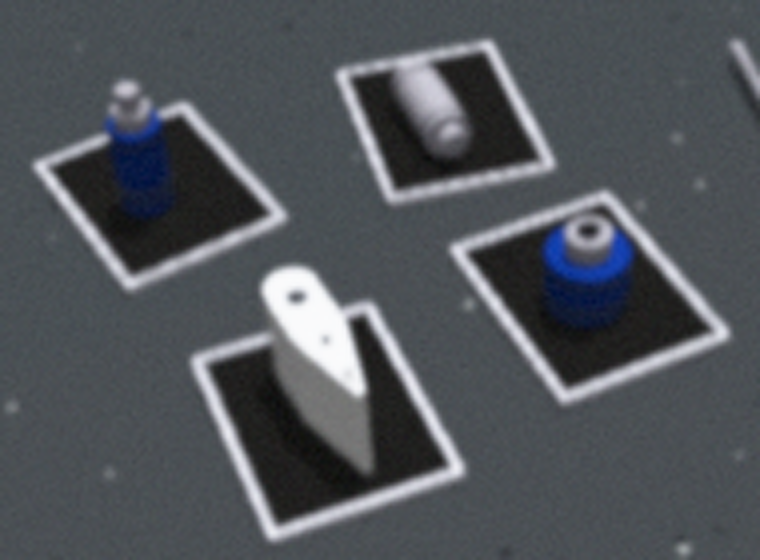

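```bash
cat > parts.py <<'E'
from h import *
im=cv2.imread("pics/top0.png"); hsv=cv2.cvtColor(im,cv2.COLOR_BGR2HSV)
w=((hsv[...,2]>130)&(hsv[...,1]<70)).astype(np.uint8)
blue=((hsv[...,0]>95)&(hsv[...,0]<130)&(hsv[...,1]>120)&(hsv[...,2]>60)).astype(np.uint8)
def comp(m,x0,y0,x1,y1,z,nm):
    sub=np.zeros_like(m); sub[y0:y1,x0:x1]=m[y0:y1,x0:x1]
    n,l,s,c=cv2.connectedComponentsWithStats(sub); i=1+np.argmax(s[1:,4])
    cs,_=cv2.findContours((l==i).astype(np.uint8),cv2.RETR_EXTERNAL,cv2.CHAIN_APPROX_NONE)
    C=max(cs,key=cv2.contourArea).reshape(-1,2)
    P=onz("top",C,z)[:,:2].astype(np.float32)*1000
    print(nm,s[i],"cent",(onz("top",[c[i]],z)[0]*1000).round(1),"rect",cv2.minAreaRect(P)); return P
def box(a,b,c,d): return [115+int(a/4),145+int(b/3.8),115+int(c/4),145+int(d/3.8)]
comp(w,*box(120,100,300,190),.019,"mandrel")
P=comp(w,*box(445,380,655,455),.064,"fairing")
comp(w,*box(500,90,575,155),.054,"short nipple")
comp(blue,*box(480,70,600,160),.040,"short blue")
comp(w,*box(100,440,160,490),.088,"tall nipple")
for z,a in((.088,(127,463)),(.054,(537,122)),): print(onz("top",[[115+a[0]/4-.4,145+a[1]/3.8-.4]],z))
# side
for z,a in((.088,(126,90)),(.054,(590,229)),): print("side",onz("side",[[160+a[0]/4-.4,115+a[1]/4-.4]],z))
E
python3 parts.py
```

```text
mandrel [148 175  38  16 430] cent [622.6 226.4  19. ] rect ((622.8301391601562, 226.47467041015625), (81.7706298828125, 28.924100875854492), 85.19892120361328)
fairing [227 247  50  16 586] cent [466.   44.1  64. ] rect ((466.0479736328125, 37.88180923461914), (29.955142974853516, 97.98001098632812), 0.25738009810447693)
short nipple [243 171  12  12  84] cent [627.8  46.   54. ] rect ((627.8035278320312, 46.24352264404297), (23.353904724121094, 22.876794815063477), 0.12684080004692078)
short blue [238 167  23  20 245] cent [628.6  45.3  40. ] rect ((631.1886596679688, 46.043704986572266), (40.97039031982422, 46.378475189208984), 0.13341180980205536)
tall nipple [141 261  12  12  93] cent [440.5 241.7  88. ] rect ((440.63482666015625, 241.7775115966797), (21.452083587646484, 20.73246192932129), 64.794677734375)
[[0.44014718 0.24184769 0.088     ]]
[[0.62734351 0.04551273 0.054     ]]
side [[0.43831676 0.24246649 0.088     ]]
side [[0.62737009 0.04598839 0.054     ]]
```

```bash
cat >> h.py <<'E'
def plan(x,y,z,yaw=None):
    """mm, deg: jaw axis yaw (mod 180). prints turn, then shift in the tool axes after the turn"""
    s=r.observe(); R=s["ee_rot"]; cur=np.degrees(np.arctan2(R[1,1],R[0,1]))
    t=0 if yaw is None else -((yaw-cur+90)%180-90)
    c,q=np.cos(np.radians(t)),np.sin(np.radians(t))
    R2=R@np.array([[c,-q,0],[q,c,0],[0,0,1]])
    d=np.array([x,y,z])-s["tcp_pos"]*1000
    print("t",round(s["time"],2),"tcp",(s["tcp_pos"]*1000).round(1),"jawyaw",round(cur,1),"turn",round(t,1),"shift",(R2.T@d).round(1),"|d|",round(np.linalg.norm(d),1),"F",s["ft_force"].round(1),"w",round(s["gripper_width"]*1000,1),"q7",round(s["qpos"][6],2))
E
python3 -c "
from h import *
plan(622.7,226.4,150,-4.8)"
```

```text
t 0.1 tcp [ 207.6 -589.2  204.9] jawyaw -70.6 turn -65.8 shift [847.4 345.4  55.5] |d| 916.7 F [-0.1 -0.   0.6] w 94.1 q7 -0.05
```

Call:
play_rows(steps=[[0,0,0,-9.4,94],[0,0,0,-9.4,94],[0,0,0,-9.4,94],[0,0,0,-9.4,94],[0,0,0,-9.4,94],[0,0,0,-9.4,94],[0,0,0,-9.4,94],[42.4,17.3,0,0,94],[42.4,17.3,0,0,94],[42.4,17.3,0,0,94]], force=25)

```text
time: 1.35
tcp_pos: [0.2705, -0.4655, 0.2052]
ee_rot: [[0.084, 0.997, -0.0], [0.997, -0.084, 0.0], [0.0, -0.0, -1.0]]
ft_force: [1.1, -0.3, 0.4]
gripper_width: 0.0937
```

Call:
play_rows(steps=[[42.4,17.3,0,0,94],[42.4,17.3,0,0,94],[42.4,17.3,0,0,94],[42.4,17.3,0,0,94],[42.4,17.3,0,0,94],[42.4,17.3,0,0,94],[42.4,17.3,0,0,94],[42.4,17.3,0,0,94],[42.4,17.3,0,0,94],[42.4,17.3,0,0,94]])

```text
time: 2.6
tcp_pos: [0.4782, -0.0576, 0.2054]
ee_rot: [[0.084, 0.996, -0.0], [0.996, -0.084, -0.0], [-0.0, -0.0, -1.0]]
ft_force: [0.4, -0.5, -0.6]
gripper_width: 0.0939
```

Call:
play_rows(steps=[[42.4,17.3,0,0,94],[42.4,17.3,0,0,94],[42.4,17.3,0,0,94],[42.4,17.3,0,0,94],[42.4,17.3,0,0,94],[42.4,17.3,0,0,94],[42.4,17.3,0,0,94],[0,0,0,0,94],[0,0,0,0,94]])

```text
time: 3.72
tcp_pos: [0.623, 0.2261, 0.2049]
ee_rot: [[0.084, 0.997, -0.001], [0.997, -0.084, -0.0], [-0.001, -0.001, -1.0]]
ft_force: [0.6, -0.8, 0.3]
gripper_width: 0.0941
```

```bash
python3 -c "
from h import *
plan(622.7,226.4,150,-4.8)
s=r.observe()
im=r.get_image('wrist'); cv2.imwrite('pics/w1.png',im)
import pickle; pickle.dump(s,open('w1.pkl','wb'))"
```

```text
t 3.73 tcp [623.  226.1 204.9] jawyaw -4.8 turn 0.0 shift [ 0.3 -0.3 54.9] |d| 54.9 F [ 0.6 -0.8  0.3] w 94.1 q7 -0.74
```

View pics/w1.png

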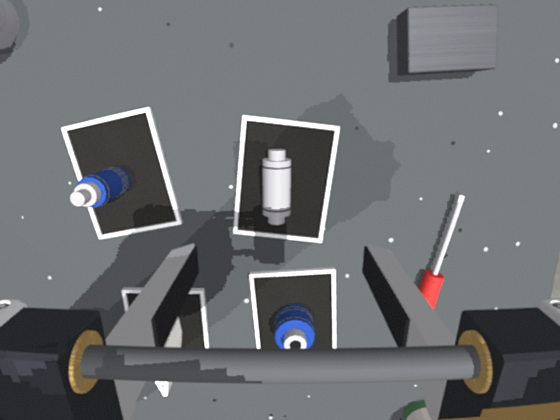

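```bash
python3 -c "
from h import *
import pickle; s=pickle.load(open('w1.pkl','rb'))
print(onz('wrist',[[277.5,149],[276.5,223],[277,187]],.019,s)*1000)
c=onz('wrist',[[243,115],[339,127],[322,242],[234,233]],.007,s)*1000;print(c,c.mean(0))
"
```

```text
[[623.13876548 264.30025471  19.        ]
 [614.89294274 182.61196804  19.        ]
 [619.04719972 223.58613713  19.        ]]
[[589.71305556 301.72676504   7.        ]
 [690.34017328 280.74559756   7.        ]
 [665.47582093 150.32039486   7.        ]
 [564.05077986 170.27150709   7.        ]] [627.39495741 225.76606614   7.        ]
```

Call:
play_rows(steps=[[-1,-2,45,0,94],[0,0,45,0,94],[0,0,45,0,80],[0,0,40,0,80],[0,0,22,0,80],[0,0,0,0,80],[0,0,0,0,20],[0,0,0,0,20],[0,0,0,0,20],[0,0,0,0,20]], force=25)

```text
time: 5.03
tcp_pos: [0.6213, 0.2259, 0.0086]
ee_rot: [[0.084, 0.997, 0.0], [0.997, -0.084, 0.0], [0.0, 0.0, -1.0]]
ft_force: [0.3, 0.4, -0.4]
gripper_width: 0.0434
```

Call:
play_rows(steps=[[0,0,0,0,20],[0,0,0,0,20],[0,0,0,0,20],[0,0,0,0,20]])

```text
time: 5.52
tcp_pos: [0.6211, 0.2259, 0.0084]
ee_rot: [[0.083, 0.997, -0.0], [0.997, -0.083, 0.0], [0.0, -0.0, -1.0]]
ft_force: [0.5, -0.0, 0.5]
gripper_width: 0.0294
```

Call:
play_rows(steps=[[0,0,-30,0,20],[0,0,-50,0,20],[0,0,-50,0,20],[0,0,-50,0,20],[0,0,0,0,20]])

```text
time: 6.15
tcp_pos: [0.6226, 0.2267, 0.1922]
ee_rot: [[0.084, 0.996, 0.005], [0.996, -0.084, 0.002], [0.002, 0.005, -1.0]]
ft_force: [-0.5, -0.6, -3.7]
gripper_width: 0.0295
```

```bash
python3 -c "
from h import *
plan(560,-271,190,16.5)
cv2.imwrite('pics/w2.png',r.get_image('wrist'))"
```

```text
t 6.15 tcp [622.6 226.7 192.2] jawyaw -4.8 turn -21.3 shift [-459.4 -201.4    1. ] |d| 501.6 F [-0.5 -0.6 -3.7] w 29.5 q7 -0.75
```

View pics/w2.png

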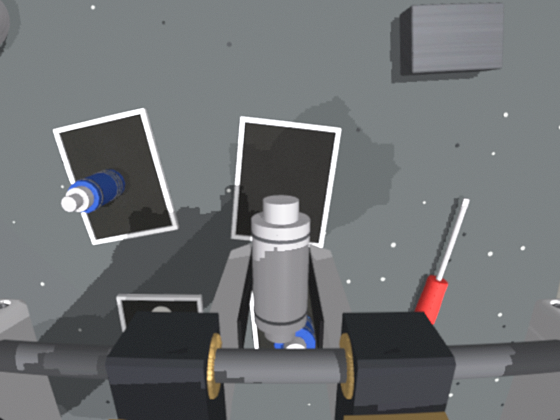

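Call:
play_rows(steps=[[0,0,0,-7.1,20],[0,0,0,-7.1,20],[0,0,0,-7.1,20],[-35.3,-15.5,0,0,20],[-35.3,-15.5,0,0,20],[-35.3,-15.5,0,0,20],[-35.3,-15.5,0,0,20],[-35.3,-15.5,0,0,20],[-35.3,-15.5,0,0,20],[-35.3,-15.5,0,0,20]])

```text
time: 7.45
tcp_pos: [0.5863, -0.0433, 0.1867]
ee_rot: [[-0.284, 0.959, -0.002], [0.959, 0.284, 0.0], [0.001, -0.002, -1.0]]
ft_force: [0.5, -0.5, -1.4]
gripper_width: 0.0293
```

Call:
play_rows(steps=[[-35.3,-15.5,0,0,20],[-35.3,-15.5,0,0,20],[-35.3,-15.5,0,0,20],[-35.3,-15.5,0,0,20],[-35.3,-15.5,0,0,20],[-35.3,-15.5,0,0,20],[0,0,0,0,20],[0,0,0,0,20]])

```text
time: 8.45
tcp_pos: [0.558, -0.2705, 0.1871]
ee_rot: [[-0.285, 0.959, -0.002], [0.959, 0.285, 0.001], [0.002, -0.001, -1.0]]
ft_force: [0.0, 0.4, -2.5]
gripper_width: 0.0293
```

```bash
python3 -c "
from h import *
plan(560,-271,67.5,16.5)
cv2.imwrite('pics/w3.png',r.get_image('wrist'))
im=r.get_image('top');cv2.imwrite('pics/t3.png',cv2.resize(im[130:340,330:530],None,fx=3,fy=2.8))"
```

```text
t 8.45 tcp [ 558.  -270.5  187.1] jawyaw 16.5 turn 0.0 shift [ -1.2   1.9 119.6] |d| 119.7 F [ 0.   0.4 -2.5] w 29.3 q7 0.42
```

View pics/w3.png

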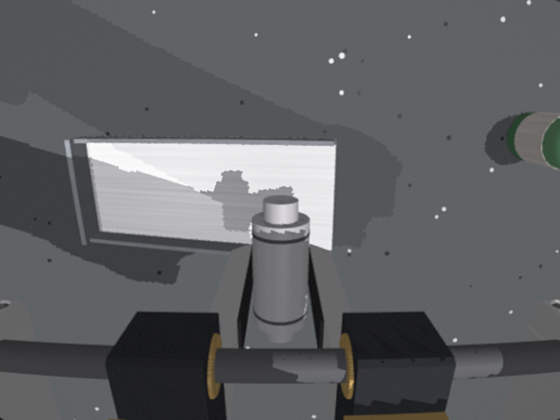

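View pics/t3.png

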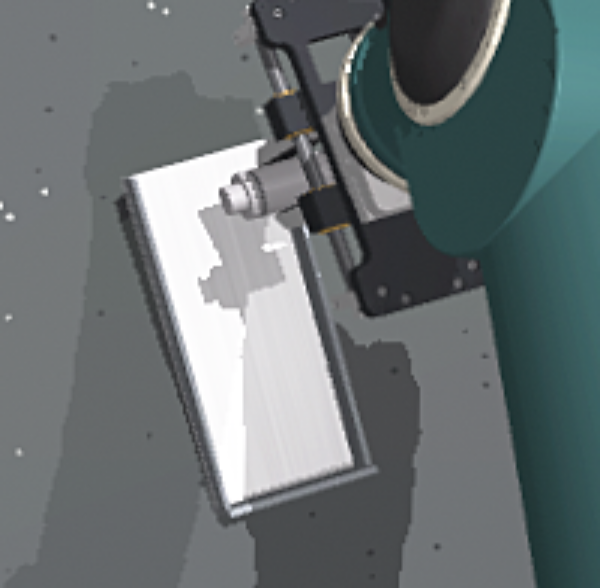

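Call:
play_rows(steps=[[-1.2,1.9,40,0,20],[0,0,40,0,20],[0,0,25,0,20],[0,0,12,0,20],[0,0,0,0,20],[0,0,0,0,20]])

```text
time: 9.3
tcp_pos: [0.5613, -0.272, 0.0725]
ee_rot: [[-0.284, 0.959, 0.001], [0.959, 0.284, -0.001], [-0.001, 0.001, -1.0]]
ft_force: [-0.4, -0.0, -2.2]
gripper_width: 0.0292
```

```bash
python3 -c "
from h import *
plan(560,-271,69.5,16.5)
im=r.get_image('side');cv2.imwrite('pics/s3.png',im)"
```

```text
t 9.3 tcp [ 561.3 -272.    72.5] jawyaw 16.5 turn 0.0 shift [ 1.3 -1.   3. ] |d| 3.4 F [-0.4 -0.  -2.2] w 29.2 q7 0.35
```

View pics/s3.png

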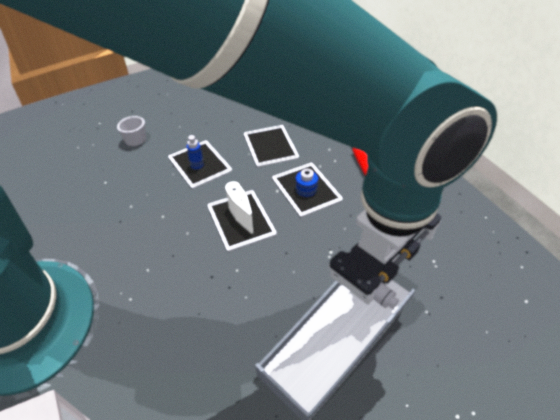

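Call:
play_rows(steps=[[0,0,3,0,20],[0,0,0,0,20],[0,0,0,0,46],[0,0,0,0,46],[0,0,0,0,46],[0,0,-5,0,46],[0,0,-15,0,46],[0,0,-40,0,46],[0,0,-50,0,46],[0,0,-30,0,46]])

```text
time: 10.6
tcp_pos: [0.5613, -0.2719, 0.2121]
ee_rot: [[-0.285, 0.959, 0.003], [0.959, 0.285, -0.001], [-0.002, 0.002, -1.0]]
ft_force: [-0.6, 0.3, -0.3]
gripper_width: 0.0458
```

```bash
python3 -c "
from h import *
plan(622,226,200,16.5)
im=r.get_image('wrist');cv2.imwrite('pics/w4.png',im)"
```

```text
t 10.6 tcp [ 561.3 -271.9  212.1] jawyaw 16.5 turn 0.0 shift [460.2 199.6  11.6] |d| 501.7 F [-0.6  0.3 -0.3] w 45.8 q7 0.43
```

View pics/w4.png

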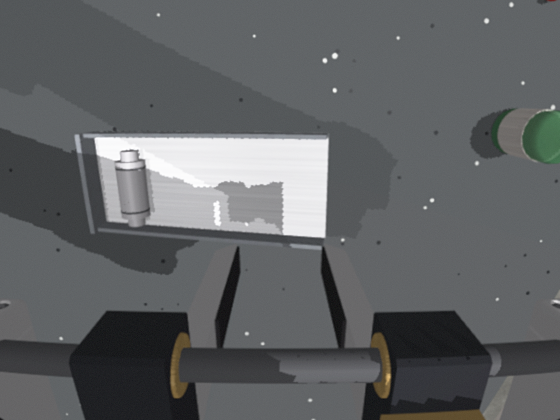

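```bash
python3 -c "
from h import *
plan(628,45.7,200,0)"
```

```text
t 10.65 tcp [ 562.5 -272.2  215.3] jawyaw 16.5 turn 16.5 shift [317.9  65.5  14.7] |d| 325.0 F [0.2 0.  4.7] w 46.1 q7 0.43
```

Call:
play_rows(steps=[[0,0,0,8.2,94],[0,0,0,8.3,94],[39.8,8.2,2,0,94],[39.8,8.2,2,0,94],[39.8,8.2,2,0,94],[39.8,8.2,2,0,94],[39.8,8.2,2,0,94],[39.8,8.2,2,0,94],[39.8,8.2,2,0,94],[39.8,8.2,0,0,94]])

```text
time: 11.9
tcp_pos: [0.6263, 0.0478, 0.1953]
ee_rot: [[-0.0, 1.0, 0.001], [1.0, 0.0, 0.0], [0.0, 0.001, -1.0]]
ft_force: [-0.0, -0.1, 0.4]
gripper_width: 0.0941
```

Call:
play_rows(steps=[[0,0,0,0,94],[0,0,0,0,94],[0,0,0,0,94]])

```text
time: 12.28
tcp_pos: [0.6262, 0.0452, 0.1947]
ee_rot: [[0.001, 1.0, 0.0], [1.0, -0.001, -0.0], [-0.0, 0.0, -1.0]]
ft_force: [-0.1, -0.0, 0.2]
gripper_width: 0.0941
```

```bash
python3 -c "
from h import *
plan(628,45.7,12,0)
s=r.observe();im=r.get_image('wrist');cv2.imwrite('pics/w5.png',im)
import pickle; pickle.dump(s,open('w5.pkl','wb'))
im=r.get_image('top');cv2.imwrite('pics/t5.png',im)"
```

```text
t 12.28 tcp [626.2  45.2 194.7] jawyaw -0.1 turn -0.1 shift [  0.6   1.8 182.7] |d| 182.7 F [-0.1 -0.   0.2] w 94.1 q7 -0.4
```

View pics/w5.png

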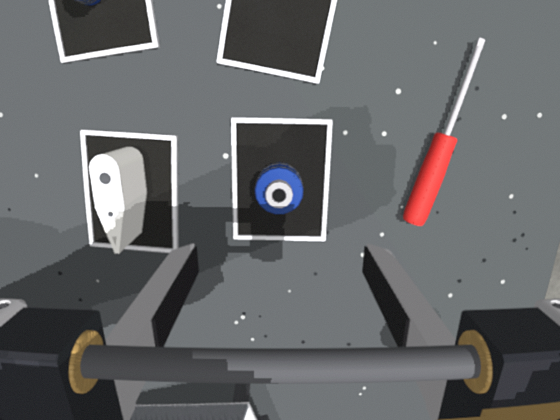

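View pics/t5.png

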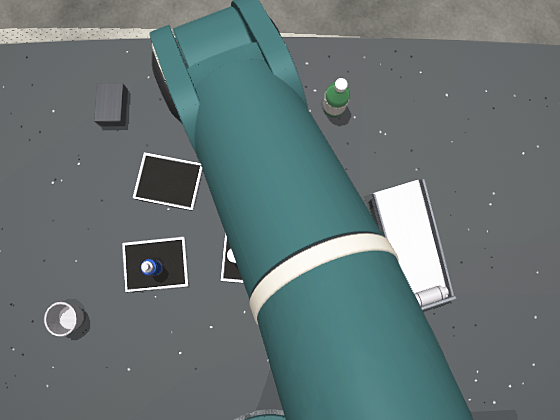

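```bash
python3 -c "
from h import *
import pickle; s=pickle.load(open('w5.pkl','rb'))
print(onz('wrist',[[279,195]],.054,s)*1000)
c=onz('wrist',[[232,118],[331,120],[326,241],[235,240]],.007,s)*1000;print(c.mean(0))
c=onz('wrist',[[82,130],[176,137],[176,251],[90,247]],.007,s)*1000;print(c.mean(0))
"
```

```text
[[624.88140963  45.38508738  54.        ]]
[626.95157081  46.70441035   7.        ]
[459.64514801  34.7670328    7.        ]
```

Call:
play_rows(steps=[[0.5,1,45,0,94],[0,0,45,0,94],[0,0,45,0,94],[0,0,30,0,94],[0,0,17,0,94],[0,0,0,0,94],[0,0,0,0,44],[0,0,0,0,44],[0,0,0,0,44],[0,0,0,0,44]])

```text
time: 13.62
tcp_pos: [0.6273, 0.0469, 0.0127]
ee_rot: [[-0.0, 1.0, 0.0], [1.0, 0.0, -0.0], [-0.0, 0.0, -1.0]]
ft_force: [0.1, 0.4, -0.5]
gripper_width: 0.0578
```

Call:
play_rows(steps=[[0,0,0,0,40],[0,0,0,0,40],[0,0,0,0,40]])

```text
time: 14.0
tcp_pos: [0.6271, 0.0469, 0.0125]
ee_rot: [[-0.0, 1.0, -0.0], [1.0, 0.0, -0.0], [-0.0, -0.0, -1.0]]
ft_force: [-2.2, -1.4, 4.2]
gripper_width: 0.0473
```

```bash
python3 -c "
from h import *
plan(628.5,226.5,100,0)"
```

```text
t 14.0 tcp [627.1  46.9  12.5] jawyaw 0.0 turn 0.0 shift [179.6   1.4 -87.5] |d| 199.8 F [-2.2 -1.4  4.2] w 47.3 q7 -0.51
```

Call:
play_rows(steps=[[0,0,-10,0,40],[0,0,-25,0,40],[0,0,-30,0,40],[20,0.4,0,0,40],[40,0.5,0,0,40],[40,0.5,0,0,40],[40,0,0,0,40],[30,0,0,0,40],[10,0,0,0,40],[0,0,0,0,40]])

```text
time: 15.25
tcp_pos: [0.628, 0.2276, 0.0768]
ee_rot: [[-0.001, 1.0, -0.001], [1.0, 0.001, -0.0], [-0.0, -0.001, -1.0]]
ft_force: [0.0, -1.0, -2.2]
gripper_width: 0.0474
```

```bash
python3 -c "
from h import *
plan(628.5,226.5,13,0)
im=r.get_image('wrist');cv2.imwrite('pics/w6.png',im)"
```

```text
t 15.25 tcp [628.  227.6  76.8] jawyaw 0.1 turn 0.1 shift [-1.   0.6 63.8] |d| 63.8 F [ 0.  -1.  -2.2] w 47.4 q7 -0.73
```

View pics/w6.png

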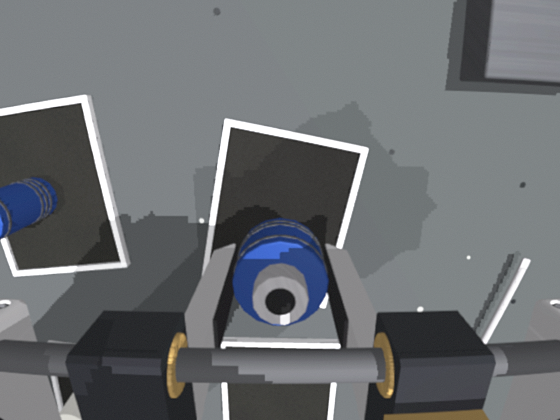

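Call:
play_rows(steps=[[-1,0.5,30,0,40],[0,0,25,0,40],[0,0,6,0,40],[0,0,2.5,0,40],[0,0,0,0,40],[0,0,0,0,40],[0,0,0,0,80],[0,0,0,0,80],[0,0,0,0,80],[0,0,0,0,80]])

```text
time: 16.55
tcp_pos: [0.629, 0.226, 0.014]
ee_rot: [[-0.0, 1.0, -0.0], [1.0, 0.0, 0.0], [0.0, -0.0, -1.0]]
ft_force: [0.3, -0.3, -0.1]
gripper_width: 0.0795
```

Call:
play_rows(steps=[[0,0,0,0,80],[0,0,-20,0,80],[0,0,-40,0,80],[0,0,-50,0,80],[0,0,-50,0,80],[0,0,-20,0,94],[0,0,0,0,94]])

```text
time: 17.42
tcp_pos: [0.6295, 0.2262, 0.1958]
ee_rot: [[-0.0, 1.0, 0.002], [1.0, 0.0, 0.001], [0.001, 0.002, -1.0]]
ft_force: [0.1, -0.5, -0.2]
gripper_width: 0.0936
```

```bash
python3 -c "
from h import *
plan(440,241.5,195,20)
im=r.get_image('wrist');cv2.imwrite('pics/w7.png',im)"
```

```text
t 17.43 tcp [629.5 226.2 195.8] jawyaw 0.0 turn -20.0 shift [  79.2 -172.8    0.4] |d| 190.1 F [ 0.1 -0.5 -0.2] w 93.6 q7 -0.67
```

View pics/w7.png

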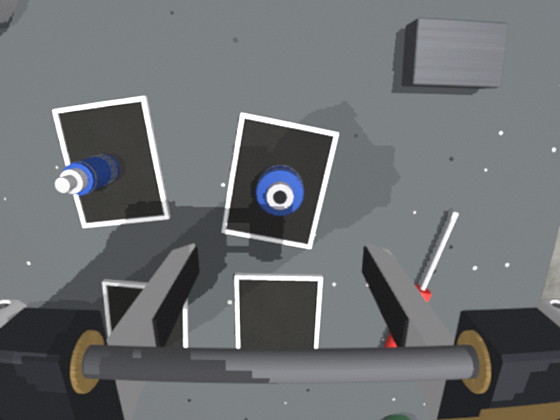

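Call:
play_rows(steps=[[3.9,-47.5,0,0,94],[3.9,-47.5,0,0,94],[3.9,-47.5,0,0,94],[3.9,-47.5,0,0,94],[0,0,0,0,94],[0,0,0,0,94]])

```text
time: 18.23
tcp_pos: [0.4392, 0.241, 0.1934]
ee_rot: [[0.0, 1.0, -0.001], [1.0, -0.0, -0.0], [-0.0, -0.001, -1.0]]
ft_force: [0.7, 0.7, 0.7]
gripper_width: 0.0936
```

```bash
python3 -c "
from h import *
plan(439,242,20,0)
im=r.get_image('wrist');cv2.imwrite('pics/w8.png',im)"
```

```text
t 18.23 tcp [439.2 241.  193.4] jawyaw -0.0 turn -0.0 shift [  1.   -0.  173.4] |d| 173.4 F [0.7 0.7 0.7] w 93.6 q7 -0.78
```

View pics/w8.png

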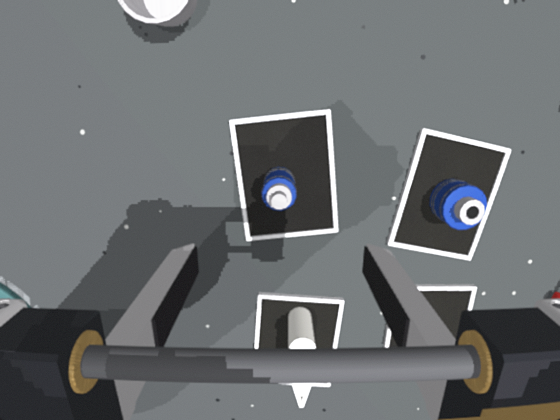

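Call:
play_rows(steps=[[0.5,0,45,0,94],[0,0,45,0,94],[0,0,45,0,80],[0,0,28,0,70],[0,0,10,0,60],[0,0,0,0,60],[0,0,0,0,24],[0,0,0,0,24],[0,0,0,0,24],[0,0,0,0,24]])

```text
time: 19.52
tcp_pos: [0.4393, 0.242, 0.0214]
ee_rot: [[-0.0, 1.0, 0.001], [1.0, 0.0, 0.0], [0.0, 0.001, -1.0]]
ft_force: [-0.7, -1.4, 6.6]
gripper_width: 0.0313
```

Call:
play_rows(steps=[[0,0,0,0,24],[0,0,0,0,24],[0,0,0,0,24]])

```text
time: 19.9
tcp_pos: [0.4393, 0.242, 0.0214]
ee_rot: [[-0.0, 1.0, 0.001], [1.0, 0.0, -0.0], [-0.0, 0.001, -1.0]]
ft_force: [-1.5, -1.8, 7.9]
gripper_width: 0.0317
```

```bash
python3 -c "
from h import *
plan(628,47.4,100,0)"
```

```text
t 19.9 tcp [439.3 242.   21.4] jawyaw 0.0 turn 0.0 shift [-194.6  188.8  -78.5] |d| 282.3 F [-1.5 -1.8  7.9] w 31.7 q7 -1.0
```

Call:
play_rows(steps=[[0,0,-10,0,24],[0,0,-30,0,24],[0,0,-30,0,24],[0,0,-20,0,24],[-19.5,18.9,0,0,24],[-29.2,28.3,0,0,24],[-29.2,28.3,0,0,24],[-29.2,28.3,0,0,24],[-29.2,28.3,0,0,24],[-29.2,28.3,0,0,24]])

```text
time: 21.15
tcp_pos: [0.6002, 0.0755, 0.1115]
ee_rot: [[-0.0, 1.0, 0.0], [1.0, 0.0, 0.0], [0.0, 0.0, -1.0]]
ft_force: [0.1, 0.6, -1.2]
gripper_width: 0.0315
```

Call:
play_rows(steps=[[-19,18.8,0,0,24],[-10,9.6,0,0,24],[0,0,0,0,24],[0,0,0,0,24]])

```text
time: 21.65
tcp_pos: [0.6271, 0.0488, 0.1111]
ee_rot: [[-0.002, 1.0, -0.0], [1.0, 0.002, 0.0], [0.0, -0.0, -1.0]]
ft_force: [0.3, 0.1, -1.4]
gripper_width: 0.0314
```

```bash
python3 -c "
from h import *
plan(628,47.4,22,0)
im=r.get_image('wrist');cv2.imwrite('pics/w9.png',im)"
```

```text
t 21.65 tcp [627.1  48.8 111.1] jawyaw 0.1 turn 0.1 shift [-1.4  0.9 89.1] |d| 89.1 F [ 0.3  0.1 -1.4] w 31.4 q7 -0.45
```

View pics/w9.png

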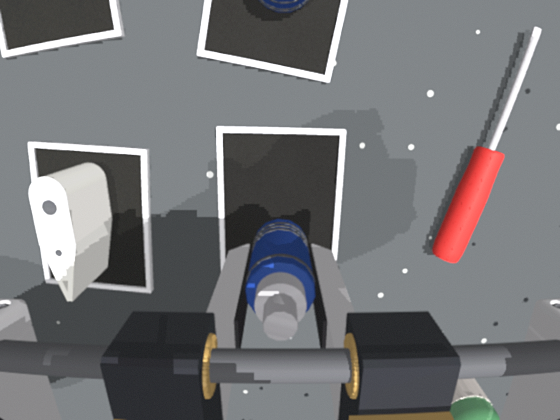

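Call:
play_rows(steps=[[-1,0.9,35,0,24],[0,0,30,0,24],[0,0,18,0,24],[0,0,5,0,24],[0,0,1.5,0,24],[0,0,0,0,24],[0,0,0,0,24],[0,0,0,0,60],[0,0,0,0,60],[0,0,0,0,60]])

```text
time: 22.95
tcp_pos: [0.6288, 0.0465, 0.0215]
ee_rot: [[-0.0, 1.0, 0.0], [1.0, 0.0, 0.0], [0.0, 0.0, -1.0]]
ft_force: [0.1, -0.2, -0.4]
gripper_width: 0.0578
```

Call:
play_rows(steps=[[0,0,0,0,70],[0,0,-20,0,70],[0,0,-40,0,70],[0,0,-50,0,70],[0,0,-50,0,80],[0,0,-15,0,94],[0,0,0,0,94]])

```text
time: 23.82
tcp_pos: [0.629, 0.0466, 0.1977]
ee_rot: [[-0.0, 1.0, 0.002], [1.0, 0.0, -0.0], [-0.0, 0.002, -1.0]]
ft_force: [0.1, 0.2, -0.1]
gripper_width: 0.0931
```

```bash
python3 -c "
from h import *
plan(465,55,195,0.3)
s=r.observe();im=r.get_image('wrist');cv2.imwrite('pics/w10.png',im)
import pickle; pickle.dump(s,open('w10.pkl','wb'))"
```

```text
t 23.82 tcp [629.   46.6 197.7] jawyaw 0.0 turn -0.3 shift [   9.3 -164.     2.4] |d| 164.3 F [ 0.1  0.2 -0.1] w 93.1 q7 -0.39
```

View pics/w10.png

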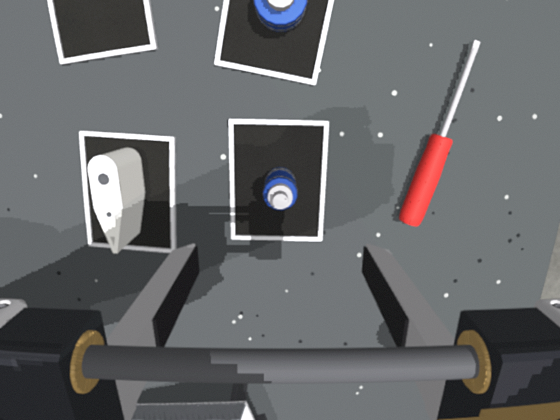

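Call:
play_rows(steps=[[2,-41,0,0,94],[2,-41,0,0,94],[2,-41,0,0,94],[2,-41,0,0,94],[0,0,0,0,94],[0,0,0,0,94]])

```text
time: 24.62
tcp_pos: [0.4649, 0.0542, 0.1959]
ee_rot: [[0.0, 1.0, -0.001], [1.0, -0.0, 0.0], [0.0, -0.001, -1.0]]
ft_force: [0.4, 0.3, 0.6]
gripper_width: 0.0941
```

```bash
python3 -c "
from h import *
plan(465,54.5,18,0.3)
s=r.observe();im=r.get_image('wrist');cv2.imwrite('pics/w11.png',im)
import pickle; pickle.dump(s,open('w11.pkl','wb'))"
```

```text
t 24.62 tcp [464.9  54.2 195.9] jawyaw -0.0 turn -0.3 shift [  0.2   0.3 177.9] |d| 177.9 F [0.4 0.3 0.6] w 94.1 q7 -0.35
```

View pics/w11.png

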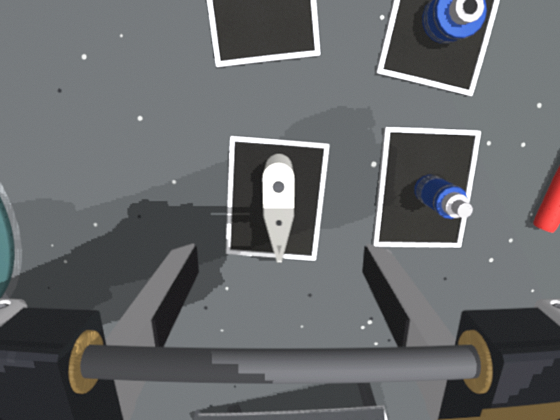

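```bash
python3 -c "
from h import *
import pickle; s=pickle.load(open('w11.pkl','rb'))
print(onz('wrist',[[279,262],[278,162],[278,187]],.064,s)*1000)
cv2.imwrite('pics/w11z.png',cv2.resize(cv2.imread('pics/w11.png')[130:280,210:350],None,fx=4,fy=4,interpolation=cv2.INTER_CUBIC))
"
```

```text
[[463.30133902 -11.33761466  64.        ]
 [462.63998898  87.6074895   64.        ]
 [462.5668537   64.45370966  64.        ]]
```

View pics/w11z.png

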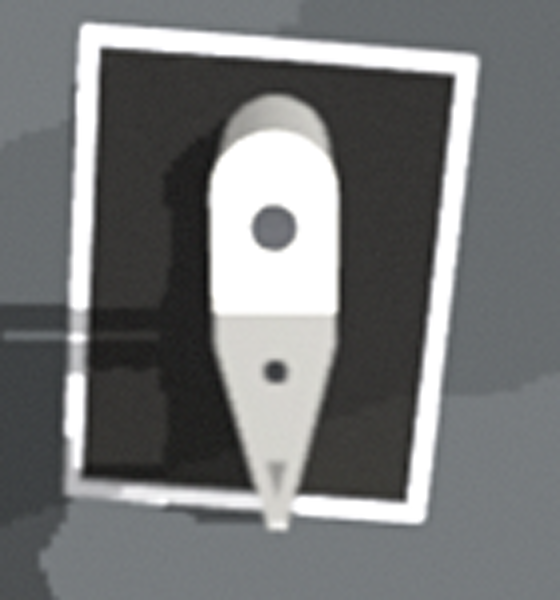

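Call:
play_rows(steps=[[0.5,-0.5,45,0,94],[0,0,45,0,94],[0,0,45,0,80],[0,0,31,0,70],[0,0,12,0,60],[0,0,0,0,60],[0,0,0,0,20],[0,0,0,0,20],[0,0,0,0,20],[0,0,0,0,20]])

```text
time: 25.92
tcp_pos: [0.4644, 0.0549, 0.0188]
ee_rot: [[-0.0, 1.0, 0.0], [1.0, 0.0, -0.0], [-0.0, 0.0, -1.0]]
ft_force: [-2.2, -0.5, 6.9]
gripper_width: 0.0278
```

Call:
play_rows(steps=[[0,0,0,0,20],[0,0,0,0,20],[0,0,0,0,20]])

```text
time: 26.3
tcp_pos: [0.4644, 0.0549, 0.0188]
ee_rot: [[-0.0, 1.0, 0.0], [1.0, 0.0, -0.0], [-0.0, 0.0, -1.0]]
ft_force: [-2.5, -0.5, 7.9]
gripper_width: 0.0277
```

```bash
python3 -c "
from h import *
plan(445.3,264.9,80,5.6)"
```

```text
t 26.3 tcp [464.4  54.9  18.8] jawyaw 0.0 turn -5.6 shift [210.9   1.5 -61.2] |d| 219.6 F [-2.5 -0.5  7.9] w 27.7 q7 -0.61
```

Call:
play_rows(steps=[[0,0,-10,0,20],[0,0,-25,0,20],[0,0,-25,0,20],[0,0,0,-5.6,20],[20,0.3,0,0,20],[35,0.4,0,0,20],[40,0.4,0,0,20],[40,0.4,0,0,20],[40,0,0,0,20],[26,0,0,0,20]])

```text
time: 27.55
tcp_pos: [0.4456, 0.2571, 0.0791]
ee_rot: [[-0.099, 0.995, 0.0], [0.995, 0.099, 0.001], [0.001, 0.0, -1.0]]
ft_force: [-1.0, -0.0, -1.1]
gripper_width: 0.0276
```

Call:
play_rows(steps=[[10,0,0,0,20],[0,0,0,0,20],[0,0,0,0,20]])

```text
time: 27.92
tcp_pos: [0.4454, 0.2639, 0.0784]
ee_rot: [[-0.096, 0.995, -0.0], [0.995, 0.096, -0.001], [-0.001, -0.0, -1.0]]
ft_force: [-0.2, 1.3, -1.3]
gripper_width: 0.0279
```

```bash
python3 -c "
from h import *
plan(445.3,264.9,19.5,5.6)
im=r.get_image('wrist');cv2.imwrite('pics/w12.png',im)"
```

```text
t 27.93 tcp [445.4 263.9  78.4] jawyaw 5.5 turn -0.1 shift [ 1.1  0.  58.9] |d| 59.0 F [-0.2  1.3 -1.3] w 27.9 q7 -0.88
```

View pics/w12.png

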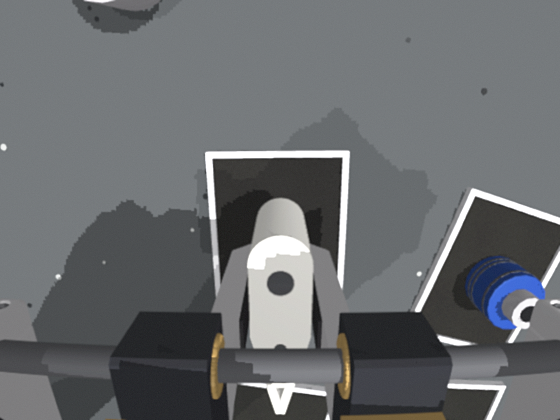

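Call:
play_rows(steps=[[1,0,30,0,20],[0,0,20,0,20],[0,0,7,0,20],[0,0,2.5,0,20],[0,0,0,0,20],[0,0,0,0,20],[0,0,0,0,60],[0,0,0,0,60],[0,0,0,0,60],[0,0,0,0,60]])

```text
time: 29.22
tcp_pos: [0.445, 0.2662, 0.019]
ee_rot: [[-0.098, 0.995, -0.0], [0.995, 0.098, 0.0], [0.0, -0.0, -1.0]]
ft_force: [0.6, 0.1, 0.1]
gripper_width: 0.0594
```

Call:
play_rows(steps=[[0,0,0,0,70],[0,0,-20,0,70],[0,0,-40,0,70],[0,0,-50,0,70],[0,0,-50,0,80],[0,0,-15,0,94],[0,0,0,0,94]])

```text
time: 30.1
tcp_pos: [0.4453, 0.2661, 0.1949]
ee_rot: [[-0.098, 0.995, 0.002], [0.995, 0.098, 0.0], [0.0, 0.002, -1.0]]
ft_force: [0.8, -0.4, -0.6]
gripper_width: 0.093
```

```bash
python3 -c "
from h import *
plan(629,226.2,195,0)
im=r.get_image('wrist');cv2.imwrite('pics/w13.png',im)"
```

```text
t 30.1 tcp [445.3 266.1 194.9] jawyaw 5.6 turn 5.6 shift [-39.9 183.7   0.2] |d| 188.0 F [ 0.8 -0.4 -0.6] w 93.0 q7 -0.76
```

View pics/w13.png

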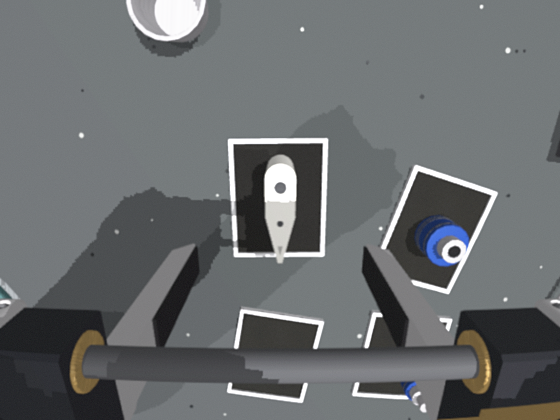

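Fairing stands in its tray, aligned. Now the parked short coupler.

Call:
play_rows(steps=[[0,0,0,5.6,94],[-10,46,0,0,94],[-10,46,0,0,94],[-10,46,0,0,94],[-10,45.7,0,0,94],[0,0,0,0,94],[0,0,0,0,94]])

```text
time: 31.02
tcp_pos: [0.6275, 0.2266, 0.1923]
ee_rot: [[-0.001, 1.0, -0.003], [1.0, 0.001, -0.0], [-0.0, -0.003, -1.0]]
ft_force: [-0.0, 0.3, 0.4]
gripper_width: 0.094
```

```bash
python3 -c "
from h import *
plan(629,226.2,12.5,0)
im=r.get_image('wrist');cv2.imwrite('pics/w14.png',im)"
```

```text
t 31.02 tcp [627.5 226.6 192.3] jawyaw 0.1 turn 0.1 shift [ -0.4   1.9 179.8] |d| 179.8 F [-0.   0.3  0.4] w 94.0 q7 -0.69
```

View pics/w14.png

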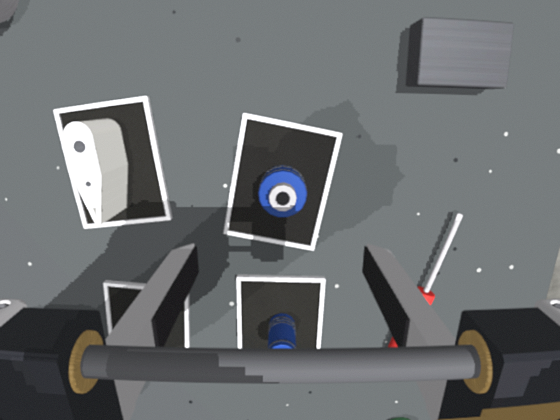

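Call:
play_rows(steps=[[-0.4,1.5,45,0,94],[0,0,45,0,94],[0,0,45,0,94],[0,0,31,0,84],[0,0,13,0,76],[0,0,0,0,76],[0,0,0,0,40],[0,0,0,0,40],[0,0,0,0,40],[0,0,0,0,40]])

```text
time: 32.33
tcp_pos: [0.6304, 0.2258, 0.0155]
ee_rot: [[-0.0, 1.0, 0.0], [1.0, 0.0, 0.0], [0.0, 0.0, -1.0]]
ft_force: [-1.7, -1.4, 6.3]
gripper_width: 0.0475
```

Call:
play_rows(steps=[[0,0,0,0,40],[0,0,0,0,40],[0,0,0,0,40]])

```text
time: 32.7
tcp_pos: [0.6304, 0.2258, 0.0155]
ee_rot: [[-0.0, 1.0, 0.0], [1.0, 0.0, 0.0], [0.0, 0.0, -1.0]]
ft_force: [-1.6, -0.5, 7.0]
gripper_width: 0.0476
```

```bash
python3 -c "
from h import *
plan(461,35,100,0)"
```

```text
t 32.7 tcp [630.4 225.8  15.5] jawyaw 0.0 turn 0.0 shift [-190.8 -169.4  -84.6] |d| 268.8 F [-1.6 -0.5  7. ] w 47.6 q7 -0.78
```

Call:
play_rows(steps=[[0,0,-10,0,40],[0,0,-30,0,40],[0,0,-40,0,40],[-16,-14,0,0,40],[-28,-25,0,0,40],[-32,-28.5,0,0,40],[-32,-28.5,0,0,40],[-32,-28.5,0,0,40],[-28,-25,0,0,40],[-15,-13,0,0,40]])

```text
time: 33.95
tcp_pos: [0.4666, 0.0412, 0.0953]
ee_rot: [[0.001, 1.0, -0.0], [1.0, -0.001, -0.001], [-0.001, -0.0, -1.0]]
ft_force: [-0.5, 0.4, -2.6]
gripper_width: 0.0478
```

Call:
play_rows(steps=[[-7.8,-6.9,0,0,40],[0,0,0,0,40],[0,0,0,0,40]])

```text
time: 34.33
tcp_pos: [0.4614, 0.0357, 0.0951]
ee_rot: [[-0.001, 1.0, 0.0], [1.0, 0.001, 0.0], [0.0, 0.0, -1.0]]
ft_force: [-0.1, -0.2, -1.1]
gripper_width: 0.0476
```

```bash
python3 -c "
from h import *
plan(461,35,16,0)
im=r.get_image('wrist');cv2.imwrite('pics/w15.png',im)"
```

```text
t 34.33 tcp [461.4  35.7  95.1] jawyaw 0.1 turn 0.1 shift [-0.7 -0.4 79.1] |d| 79.1 F [-0.1 -0.2 -1.1] w 47.6 q7 -0.46
```

View pics/w15.png

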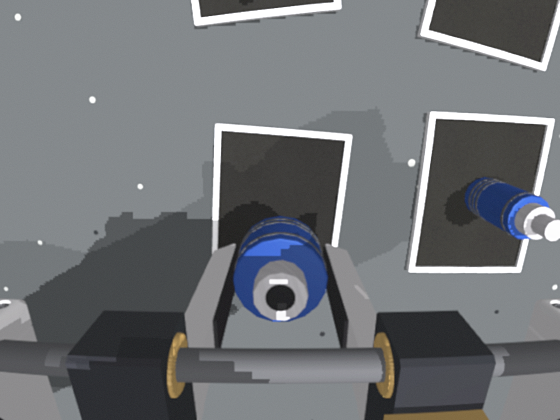

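Call:
play_rows(steps=[[-0.5,-0.5,35,0,40],[0,0,30,0,40],[0,0,11,0,40],[0,0,3,0,40],[0,0,0,0,40],[0,0,0,0,40],[0,0,0,0,80],[0,0,0,0,80],[0,0,0,0,80],[0,0,0,0,80]])

```text
time: 35.62
tcp_pos: [0.4604, 0.0344, 0.016]
ee_rot: [[-0.0, 1.0, 0.0], [1.0, 0.0, 0.0], [0.0, 0.0, -1.0]]
ft_force: [0.4, 0.1, 0.3]
gripper_width: 0.0795
```

Call:
play_rows(steps=[[0,0,0,0,84],[0,0,-20,0,84],[0,0,-40,0,84],[0,0,-50,0,84],[0,0,-50,0,84],[0,0,-20,0,84],[-40,0,0,0,84],[-50,0,0,0,84],[-50,0,0,0,84],[-50,0,0,0,84]])

```text
time: 36.88
tcp_pos: [0.4601, -0.1572, 0.1961]
ee_rot: [[-0.0, 1.0, 0.0], [1.0, 0.0, -0.0], [-0.0, 0.0, -1.0]]
ft_force: [1.4, 0.3, -0.0]
gripper_width: 0.0842
```

Call:
play_rows(steps=[[-50,0,0,0,84],[-50,0,0,0,84],[-50,0,0,0,84],[-50,0,0,0,84],[-40,0,0,0,84],[0,0,0,0,84],[0,0,0,0,84]])

```text
time: 37.75
tcp_pos: [0.4606, -0.3947, 0.1957]
ee_rot: [[-0.001, 1.0, -0.0], [1.0, 0.001, 0.001], [0.001, -0.0, -1.0]]
ft_force: [0.4, -0.7, -0.3]
gripper_width: 0.0837
```

```bash
python3 -c "
from h import *
plan(461,35,16,0)
im=r.get_image('top');cv2.imwrite('pics/t16.png',im);im=r.get_image('side');cv2.imwrite('pics/s16.png',im)"
```

```text
t 37.75 tcp [ 460.6 -394.7  195.7] jawyaw 0.1 turn 0.1 shift [4.296e+02 4.000e-01 1.800e+02] |d| 465.8 F [ 0.4 -0.7 -0.3] w 83.7 q7 0.44
```

View pics/t16.png

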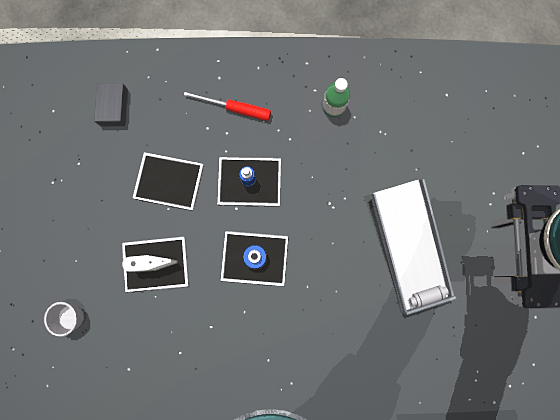

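View pics/s16.png

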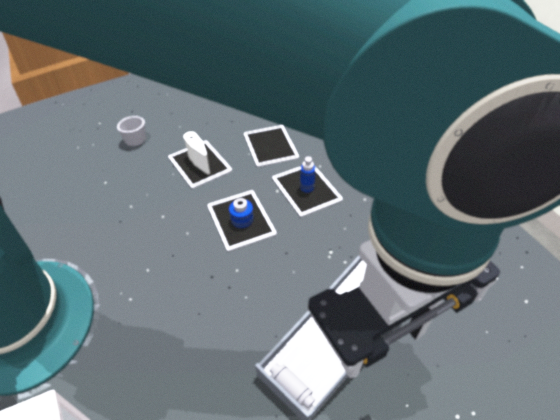

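Run:
```python
exec(open('parts.py').read().split("comp(w,*box(120")[0].replace("top0","t16"))
comp(w,240,164,255,181,.088,"tall nip"); comp(w,246,248,263,266,.054,"short nip")
w=((hsv[...,2]>150)&(hsv[...,1]<70)).astype(np.uint8)
comp(w,127,250,180,275,.064,"fairing(clipped?)")
f=onz("top",[[123,263.5],[178,262.5]],.064)*1000; print(f,f.mean(0))
m=onz("top",[[410,302],[450,292],[430,297]],.033)*1000
y=np.radians(-163.5);d=m[:,:2]-[560,-271.5]
print("mandrel chute",d@np.array([[np.cos(y),-np.sin(y)],[np.sin(y),np.cos(y)]]))
im=cv2.imread("pics/t16.png");cv2.imwrite("pics/t16z.png",np.hstack([cv2.resize(im[230:300,110:200],(400,311),interpolation=2),cv2.resize(im[250:320,380:460],(355,311),interpolation=2)]))
```

```text
tall nip [241 167  11  11  86] cent [628.4  49.   88. ] rect ((628.8778076171875, 49.25704574584961), (20.530637741088867, 19.975004196166992), 0.66361403465271)
short nip [248 250  13  13 101] cent [463.6  33.3  54. ] rect ((463.59490966796875, 33.26457214355469), (24.202762603759766, 24.25754737854004), 0.22941653430461884)
fairing(clipped?) [127 255  45  17 509] cent [449.  251.2  64. ] rect ((449.4710388183594, 244.23513793945312), (30.447608947753906, 89.95891571044922), 4.090329170227051)
[[446.26778155 296.97005679  64.        ]
 [449.23670385 184.92626598  64.        ]] [447.7522427  240.94816139  64.        ]
mandrel chute [[186.43813838 -38.58057048]
 [191.78475425  48.95003846]
 [189.04243693   4.93539391]]
```

View pics/t16z.png

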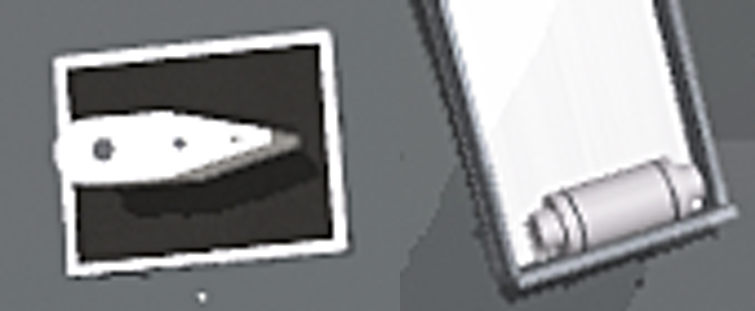

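```bash
python3 -c "
from h import *
f=onz('top',[[122,263.3],[171.9,260.2]],.064)*1000; print(f,f.mean(0))
print(r.job_done())"
```

```text
[[446.64896408 299.04976608  64.        ]
 [453.74113687 197.3991914   64.        ]] [450.19505047 248.22447874  64.        ]
the job is handed in; nothing more can be done
None
```

The job is done and handed in at about 38 s of the 125 s allowed. `job_done` gives no verdict, so the result below rests on my own image checks.

I set the mandrel crosswise at the high end of the chute and it rolled down to the stop. I parked the short coupler in the mandrel's tray, then moved the tall coupler to the short one's tray, the fairing to the tall one's, and the short coupler to the fairing's.

Last checks, from the final top and side pictures:

| Part | Where it ended | Limit |
|---|---|---|
| Tall coupler | about 1–2 mm from its tray's centre | 15 mm |
| Short coupler | about 2–3 mm from its tray's centre | 15 mm |
| Fairing | about 3 mm from its tray's centre, about 2° off lengthwise | 15 mm, 15° (0.26 rad) |
| Mandrel | at the stop, chute x about 0.19 m, y about 5 mm | x 0.165–0.20 m, y within 20 mm |

All three parts looked upright, the mandrel's tray was empty, and the gripper was open and clear of everything.

- **Camera disagreement:** the wrist and top cameras differed by about 2–4 mm in x, so I placed parts at roughly the mean of the two.
- **First fairing check failed:** my automatic contour of the fairing was cut short, and my first end-point picks gave too long a chord. The fairing figures come from end points I read again by eye on the enlarged picture.

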